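# Load the drying rack with mouldings and start the drier

## Robot

A 7-joint arm with a two-finger parallel gripper is mounted at the origin on the work surface. World frame = base frame: x ahead of the robot, y to its left, z up, the work surface at z = 0. Lengths are in m, angles in rad, forces in N, time in s.
With the tool pointing down it reaches from about 0.425 to 0.925 m from the base axis. Payload 6.8 kg.
Tool frame: the origin (TCP) lies midway between the tips of the shut fingers; the grasp point (between the pads) lies 19 mm behind it (bot.hold_point_z is the distance from the TCP to the grasp point, in m); z points along the fingers, y is the line along which they close (so a half turn about z gives the same grasp; the last joint's range is limited). The gripper opens to 85 mm and grips with 20 to 120 N. Pads are 22 mm wide; open, the fingers measure 114 mm over their backs; the gripper's body (76 mm by 85 mm) begins 54 mm behind the grasp point. The pads swing forward as they close: fully open they stand 13 mm farther back than shut.
Start: joints at [-1.229, 0.477, 0.022, 1.555, -0.011, 1.109, -0.083], TCP at [0.293, 0.608, 0.231] pointing down, gripper open.
Joint ranges: [-2.96, 2.96], [-0.34, 2.1], [-1.41, 1.46], [0.24, 2.44], [-1.37, 4.51], [0.17, 1.92], [-2.96, 2.96]. Speed limits (rad/s): [2.39, 2.39, 3.14, 3.14, 3.14, 3.14, 3.14].

## Interface

Orientations are given as a unit quaternion [w, x, y, z].
In Python, from station import bot gives the robot as it stands. The module is installed in compiled form; this text tells all that it offers.
- The arm moves only by the tool step_arm, never from a script. Its argument "increments" is a list that holds one entry, the list of rows, each a list of 7 numbers: the opening, from -1 (shut) to 1 (fully open), then the shift along the tool's x, y, z in mm, then the turn, a rotation vector about the tool's x, y, z in degrees. In form: [[[grip, x, y, z, ax, ay, az], ...]]. A call has 1 to 10 rows; each row is the pose to reach, as a shift and turn from the pose commanded when the call began, along the tool's axes at that moment; what a row does not reach only later rows make up. A row lasts 1/12 s, in which the tool goes at most 41.7 mm and 7.16 degrees, less where a joint would pass 70% of its speed; a pose out of reach is approached as far as the arm can. A call with a gripper value outside its range is refused whole. The fingers move at their own pace and stop on an object; "force" is the grip in N (left out, the last holds). Time passes only in rows, so rows that repeat a pose let the fingers close. It gives the time, the measured TCP pose, the force, the opening and the grip force at its end, in the units of the state.
- bot.get_obs(): the state, without advancing time (a new reading comes with each control period).
- bot.read_camera(name): name is "scene" or "side" or "wrist"; returns a dict with "image" (420x560x3 uint8, red, green, blue), "camera_matrix" (3x3 intrinsics, pixels), "R" (3x3) and "t" (3): a world point X has camera coordinates R X + t. Camera axes: x right, y down, z forward; pixel columns grow to the right and rows downward; lengths in m; the calibration is good to about 2 mm. A picture is of the moment at which its call begins. There is no depth.
- bot.hand_in(): hands the job in; it is judged then, once.
The state is a dict: "t": time; "q": joint angles; "joint_vel": joint speeds; "joint_torque": joint torques, N m; "eef_pos": TCP position; "tool_rot": TCP orientation; "contact_force": force on the tool from outside, world axes, zero at the start; "torque": the same for the moment, N m; "gripper_width": opening from 0.0 (shut) to 1.0 (fully open); "grasp_force": force on a finger pad.
Only numpy, scipy, OpenCV 4.12 (cv2) and the standard library are available. Lean on these libraries where they do the work, as an engineer would, in place of code of your own. Each camera call takes 0.05 s, during which the arm holds its last target. There are 200 camera calls.

## Task

Get the mouldings ready to dry: first pull the drying rack's front rail out towards you to its stop, then lay every round-topped moulding strip on the rack, rounded side up, square across the two narrow rails with both ends overhanging about equally, between the pegs and clear of one another. When all are lying there, pull the sprung start knob on the blue control box fully out to its stop, hold it there for a moment and let it spring back in. Leave the flat wide offcut of wood where it lies.

Things in the scene. Friction and masses are not known exactly. Their poses are not given: they have to be found in the camera images.
- rack: drying rack fixed to the bench: dark base plate 190 x 340, 10 mm thick, two steel rails on it: upright plates 8 thick, 330 long (along y), tops 60 above the bench; on each, 6 mm pegs 16 high at y = +-32, +-96, +-161 leave five spaces. Origin: centre of underside; x away from the robot, y left, z up. Back rail at x = +50; front rail at x = -(joint value): origin midway when out
- front_rail (a joint): slide of the rack's front rail: 0 = pushed in (at rack x = 0), 0.050 m = pulled out towards the robot (rack x = -50 mm) against its stop. Stiff (about 4 N), stays where it is left; 0 to 12 mm at the start. It can be pinched from above by its 8 mm thickness
- front_rail_grip (a point): middle of the top edge of the front rail, 60 mm above the bench; moves with the rail. Here, between the pegs, the rail is free down to the base plate (10 mm high) on both sides; 42 mm clear to the back rail when in
- control_box: blue control box, 100 x 100 mm, 110 mm high, fixed to the bench at the left of the rack. Origin: centre of its underside; its front face (towards the robot) is at its own x = -50 mm; x points away from the robot, z up
- start_knob (a joint): travel of the sprung pull knob on the front face of the control box: 0 = in, 0.040 m = out at its stop. It slides along the box's -x, towards the robot; the spring pulls it back with 3 N at the start and 6 N at the stop, and returns it when let go
- knob_head (a point): centre of the knob's black round head, 75 mm above the bench: a disc 36 mm across and 16 mm thick, its axis along the box's x; 40 mm from the back of the head to the box when in, bridged by the 12 mm stem. Take it by its rim, left and right. Moves with the knob. Axes as the box's
- strip1: moulding strip of light wood, 166 mm long (x), 24 wide (y), 18 high: flat-bottomed foot 24 wide and 10 high with a rounded bead 16 wide on top; 30 to 65 g. Origin: centre of the flat underside; z up through the rounded side. Starts lying on the bench, rounded side up. Three to five strips are present (None if absent)
- strip2: moulding strip of light wood, 166 mm long (x), 24 wide (y), 18 high: flat-bottomed foot 24 wide and 10 high with a rounded bead 16 wide on top; 30 to 65 g. Origin: centre of the flat underside; z up through the rounded side. Starts lying on the bench, rounded side up. Three to five strips are present (None if absent)
- strip3: moulding strip of light wood, 166 mm long (x), 24 wide (y), 18 high: flat-bottomed foot 24 wide and 10 high with a rounded bead 16 wide on top; 30 to 65 g. Origin: centre of the flat underside; z up through the rounded side. Starts lying on the bench, rounded side up. Three to five strips are present (None if absent)
- strip4: moulding strip of light wood, 166 mm long (x), 24 wide (y), 18 high: flat-bottomed foot 24 wide and 10 high with a rounded bead 16 wide on top; 30 to 65 g. Origin: centre of the flat underside; z up through the rounded side. Starts lying on the bench, rounded side up. Three to five strips are present (None if absent)
- strip5: moulding strip of light wood, 166 mm long (x), 24 wide (y), 18 high: flat-bottomed foot 24 wide and 10 high with a rounded bead 16 wide on top; 30 to 65 g. Origin: centre of the flat underside; z up through the rounded side. Starts lying on the bench, rounded side up. Three to five strips are present (None if absent)
- offcut: flat wide offcut of darker wood, 100 x 40 mm, 22 mm high, flat-topped, lying loose among the strips: not to be moved. Origin: centre of its underside; x along its length
Things that resemble listed ones, but are neither listed nor needed, are in the scene too. What is shaped like the strip5 but grey or pink is not meant.

How it is judged:
By the outcome, as a careful person would: the job done as asked, in the order asked, and still so for the second after the job is handed in, with the robot touching nothing.
Of strip1, strip2, strip3, strip4, strip5 only 3 to 5 are there at a start; the rules pass over those that are not, and their reading is None.
At some moment in a run one of strip1, strip2, strip3, strip4, strip5 may be knocked a few centimetres aside while the robot is not near it.
Once in a run the grip may slacken for a moment while it holds something.
It also fails if it takes over 210 s, if anything falls off the work surface, if the arm or the gripper's body presses on something with over 40 N, if the wrist force passes 120 N, or if a joint passes its speed limit or range.

## Working session

There is one attempt and no reset: what is moved stays moved. The work goes in short steps, Python scripts to look and compute and a tool call to move; the robot and the scene stay as the last step left them, time stands still between calls to the robot, and variables do not carry over. Pictures are saved under pics/ and viewed, at most 14 in all, crops included, and the job is handed in when it is done.

Besides the shell and the picture viewer there is one more tool, called as name(argument=value, ...), one argument or row to a line, values as JSON. step_arm: Moves the arm, as the interface text tells. Its arguments: {"type":"object","properties":{"increments":{"type":"array"},"force":{"type":"number"}},"required":["increments"]}

```bash
ls; mkdir -p pics; cat > h.py <<'E'
import numpy as np, cv2
from station import bot
def cam(n): 
    c=bot.read_camera(n); return c
def save(c,f): cv2.imwrite('pics/'+f, cv2.cvtColor(c['image'],cv2.COLOR_RGB2BGR))
def ray(c,u,v):
    d=np.linalg.inv(c['camera_matrix'])@np.array([u,v,1.]); R=c['R']; return -R.T@c['t'], R.T@d
def onz(c,u,v,z):
    o,d=ray(c,u,v); return o+d*(z-o[2])/d[2]
def proj(c,X):
    p=c['camera_matrix']@(c['R']@np.array(X,float)+c['t']); return p[:2]/p[2]
def tri(obs):
    A=[];b=[]
    for c,u,v in obs:
        o,d=ray(c,u,v); d=d/np.linalg.norm(d); P=np.eye(3)-np.outer(d,d); A.append(P); b.append(P@o)
    return np.linalg.lstsq(np.vstack(A),np.hstack(b),rcond=None)[0]
E
python3 - <<'E'
from h import *
import pickle
for n in ['scene','side','wrist']:
    c=cam(n); save(c,n+'0.png'); pickle.dump(c,open(n+'0.pkl','wb')); print(n,(-c['R'].T@c['t']).round(3))
o=bot.get_obs(); print(o['eef_pos'],o['tool_rot'],o['contact_force'],bot.hold_point_z)
a=[cv2.imread(f'pics/{n}0.png') for n in ['scene','side']]
E
```

```text
pics
scene [1.263 0.684 0.873]
side [ 0.082 -1.049  0.784]
wrist [0.219 0.643 0.373]
[0.29329451 0.60746947 0.23055983] [-1.14348363e-04  2.23030234e-01  9.74811289e-01 -6.72185734e-04] [ 0.51049391  0.34661964 -0.54774267] 0.0187
```

View pics/scene0.png

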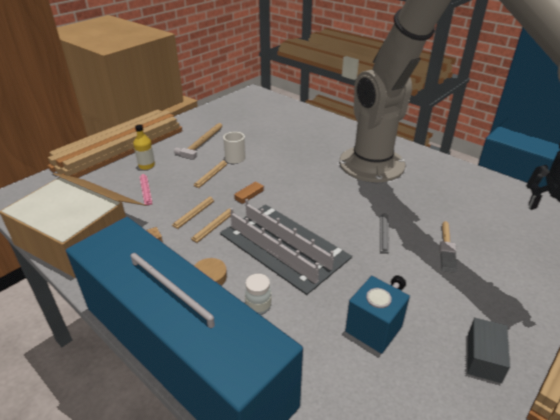

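View pics/side0.png

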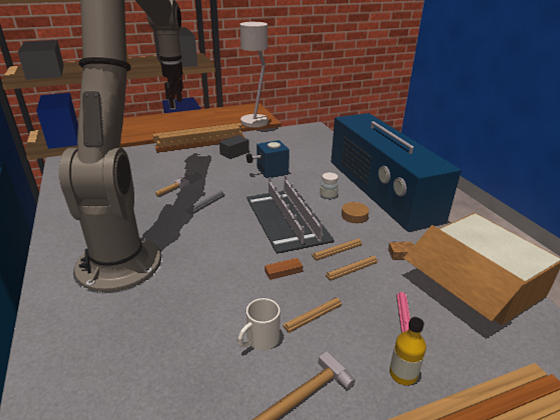

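The scene view shows three light-wood strips at about (211,173), (195,212) and (212,225), with the offcut at (250,191). It also shows the rack at (285,245), the control box at (377,312) with its knob at (398,284), and grey and pink decoys. Next I'll measure these coarsely.

```bash
python3 - <<'E'
from h import *
import pickle
S=pickle.load(open('scene0.pkl','rb'));D=pickle.load(open('side0.pkl','rb'))
for c,roi,n in [(S,(165,150,300,250),'scene'),(D,(255,225,395,340),'side')]:
    im=c['image']; hsv=cv2.cvtColor(im,cv2.COLOR_RGB2HSV)
    m=cv2.inRange(hsv,(5,70,60),(25,255,255)); x0,y0,x1,y1=roi; mm=np.zeros_like(m); mm[y0:y1,x0:x1]=m[y0:y1,x0:x1]
    k,_,st,ce=cv2.connectedComponentsWithStats(mm)[0:4]
    L=_
    for i in range(1,k):
        if st[i,4]<40: continue
        p=np.argwhere(L==i)[:,::-1].astype(float)
        w=np.array([onz(c,u,v,.010)[:2] for u,v in p]); mu=w.mean(0); e,V=np.linalg.eigh(np.cov((w-mu).T)); a=V[:,1]; s=(w-mu)@a
        print(n,st[i],ce[i].round(),'xy',mu.round(3),'ang',np.degrees(np.arctan2(a[1],a[0])).round(1),'len',np.ptp(s).round(3),hsv[L==i].mean(0).round())
for nm,c,pts in [('rackS',S,[(221,238),(248,206),(349,254),(305,284)]),('rackD',D,[(248,195),(300,187),(331,240),(278,247)])]:
    print(nm,[onz(c,u,v,.01)[:2].round(3) for u,v in pts])
print('knob',tri([(S,398,284),(D,250,158)]))
print('box top',[onz(S,u,v,.11)[:2].round(3) for u,v in [(349,300),(373,280),(408,292),(385,318)]])
E
```

```text
scene [194 161  33  27 228] [210. 174.] xy [ 0.443 -0.373] ang -166.1 len 0.178 [ 17.  98. 159.]
scene [234 182  30  21 342] [248. 192.] xy [ 0.43  -0.197] ang -175.2 len 0.12 [ 13. 136. 139.]
scene [173 197  40  32 315] [193. 212.] xy [ 0.622 -0.248] ang -171.4 len 0.175 [ 17.  99. 161.]
scene [192 209  39  33 334] [211. 226.] xy [ 0.626 -0.157] ang -171.8 len 0.172 [ 17.  99. 163.]
side [312 238  50  22 381] [337. 249.] xy [ 0.614 -0.165] ang -172.1 len 0.175 [ 15. 131. 135.]
side [389 242   6  18  83] [392. 249.] xy [ 0.769 -0.223] ang 59.0 len 0.086 [ 13. 135. 107.]
side [326 256  52  25 439] [351. 268.] xy [ 0.613 -0.256] ang -171.4 len 0.175 [ 15. 131. 138.]
side [265 258  38  22 542] [283. 268.] xy [ 0.432 -0.192] ang -176.1 len 0.111 [ 11. 157. 118.]
side [283 298  59  35 617] [312. 315.] xy [ 0.433 -0.381] ang -166.6 len 0.173 [ 15. 133. 141.]
rackS [array([ 0.645, -0.094]), array([ 0.486, -0.144]), array([0.455, 0.217]), array([0.621, 0.198])]
rackD [array([0.46 , 0.232]), array([0.661, 0.223]), array([ 0.618, -0.118]), array([ 0.452, -0.096])]
knob [0.52204684 0.39718199 0.0738977 ]
box top [array([0.668, 0.355]), array([0.583, 0.362]), array([0.562, 0.439]), array([0.658, 0.439])]
```

```bash
cat >> h.py <<'E'
from scipy.spatial.transform import Rotation as Ro
def Rt():
    q=bot.get_obs()['tool_rot']; return Ro.from_quat([q[1],q[2],q[3],q[0]])
def goal(pos,yaw,tag=''):
    """tool straight down, tool y axis at world angle yaw (deg) modulo 180, nearest"""
    o=bot.get_obs(); R=Rt(); y=R.as_matrix()[:,1]; cur=np.degrees(np.arctan2(y[1],y[0]))
    yw=cur+((yaw-cur+90)%180-90); a=np.radians(yw)
    Y=np.array([np.cos(a),np.sin(a),0]); Z=np.array([0,0,-1.]); T=np.column_stack([np.cross(Y,Z),Y,Z])
    d=R.inv().apply(np.array(pos)-o['eef_pos'])*1000; r=(R.inv()*Ro.from_matrix(T)).as_rotvec(degrees=True)
    print(tag,'shift',d.round(1),'rot',r.round(2),'cur yaw',cur.round(1),'q7',o['q'][6].round(2))
E
python3 - <<'E'
from h import *
print(cam('wrist')['camera_matrix'].round())
goal([.62,.05,.27],90)
goal([.62,-.2,.27],90)
E
```

```text
[[325.   0. 277.]
 [  0. 325. 214.]
 [  0.   0.   1.]]
 shift [-536.6 -360.1  -38.9] rot [-6.000e-02 -1.000e-02 -2.577e+01] cur yaw 64.2 q7 -0.08
 shift [-645.3 -585.3  -38.6] rot [-6.000e-02 -1.000e-02 -2.577e+01] cur yaw 64.2 q7 -0.08
```

step_arm(
  increments=[
    [[1, -268, -180, -39, 0, 0, -13], [1, -268, -180, -39, 0, 0, -13], [1, -268, -180, -39, 0, 0, -13], [1, -268, -180, -39, 0, 0, -13], [1, -268, -180, -39, 0, 0, -13], [1, -268, -180, -39, 0, 0, -13], [1, -268, -180, -39, 0, 0, -13], [1, -268, -180, -39, 0, 0, -13], [1, -268, -180, -39, 0, 0, -13], [1, -268, -180, -39, 0, 0, -13]],
  ],
)

```text
t: 1.03
eef_pos: [0.4581, 0.3269, 0.2707]
tool_rot: [0.0, 0.114, 0.994, 0.0]
contact_force: [-0.7, 0.6, -0.1]
gripper_width: 0.999
grasp_force: 0.0
```

```bash
python3 - <<'E'
from h import *
goal([.62,.05,.27],90)
E
```

```text
shift [-220.3 -233.1    0.8] rot [  0.     0.04 -13.07] cur yaw 76.9 q7 0.63
```

step_arm(
  increments=[
    [[1, -220, -233, 0, 0, 0, -13], [1, -220, -233, 0, 0, 0, -13], [1, -220, -233, 0, 0, 0, -13], [1, -220, -233, 0, 0, 0, -13], [1, -220, -233, 0, 0, 0, -13], [1, -220, -233, 0, 0, 0, -13], [1, -220, -233, 0, 0, 0, -13], [1, -220, -233, 0, 0, 0, -13], [1, -220, -233, 0, 0, 0, -13], [1, -220, -233, 0, 0, 0, -13]],
  ],
)

```text
t: 1.87
eef_pos: [0.6201, 0.0525, 0.2696]
tool_rot: [-0.0, -0.001, 1.0, -0.0]
contact_force: [-0.6, 0.5, -0.2]
gripper_width: 0.997
grasp_force: 0.0
```

```bash
python3 - <<'E'
from h import *
import pickle
c=cam('wrist'); save(c,'w1.png'); pickle.dump(c,open('w1.pkl','wb'))
E
```

```text
(no output)
```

View pics/w1.png

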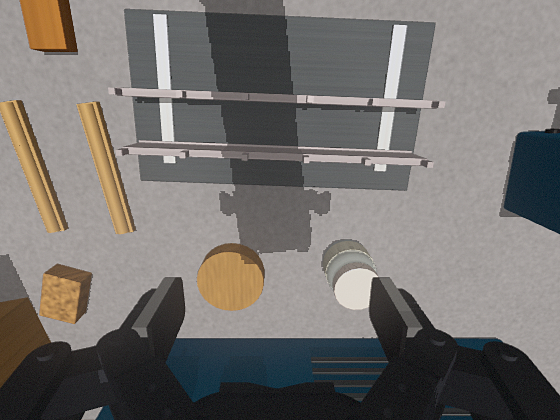

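The wrist view shows the rack base with corners near (124,9), (434,22), (408,190) and (140,181). The front rail is near row 97 and the back rail near row 152, and two strips lie at left.

```bash
python3 - <<'E'
from h import *
import pickle
c=pickle.load(open('w1.pkl','rb'))
P=np.array([onz(c,u,v,.01)[:2] for u,v in [(124,9),(434,22),(408,190),(140,181)]]); print(P.round(4)) # FR-, FR+, BK+, BK-
print('centre',P.mean(0), 'yaw',[np.degrees(np.arctan2(*(b-a)[::-1]))-90 for a,b in [(P[0],P[1]),(P[3],P[2])]], [np.degrees(np.arctan2(*(b-a)[::-1])) for a,b in [(P[0],P[3]),(P[1],P[2])]])
print([np.linalg.norm(P[i]-P[(i+1)%4]).round(3) for i in range(4)])
im=c['image'][70:180,90:460]; im=cv2.resize(im,None,fx=2.15,fy=2.15,interpolation=cv2.INTER_CUBIC); cv2.imwrite('pics/w1c.png',im[:,:,::-1])
E
```

```text
[[ 0.4411 -0.1126]
 [ 0.453   0.2232]
 [ 0.6415  0.2195]
 [ 0.6303 -0.1206]]
centre [0.54150208 0.05237458] yaw [np.float64(-2.0222058404452667), np.float64(-1.8925744674677958)] [np.float64(-2.4137435634853794), np.float64(-1.1113847931101226)]
[np.float64(0.336), np.float64(0.189), np.float64(0.34), np.float64(0.189)]
```

View pics/w1c.png

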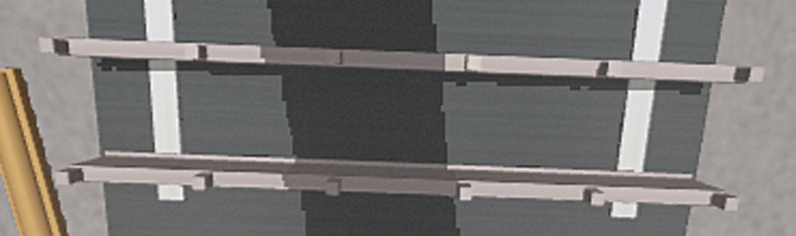

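```bash
python3 - <<'E'
from h import *
import pickle
c=pickle.load(open('w1.pkl','rb'))
f=lambda u,v:(90+u/2.15,70+v/2.15)
Q={}
for k,(u,v) in dict(F0=(45,44),F5=(757,74),B0=(64,177),B5=(731,203)).items(): Q[k]=onz(c,*f(u,v),.076)[:2]
print({k:v.round(4) for k,v in Q.items()}, np.linalg.norm(Q['F5']-Q['F0']),np.linalg.norm(Q['B5']-Q['B0']))
for k in 'FB': d=Q[k+'5']-Q[k+'0']; print(k,(Q[k+'5']+Q[k+'0'])/2,np.degrees(np.arctan2(d[1],d[0]))-90)
th=np.radians(-1.9);ax=np.array([np.cos(th),np.sin(th)])
print('sep',((Q['B5']+Q['B0'])-(Q['F5']+Q['F0']))/2@ax)
m=(Q['F5']+Q['F0'])/2
goal([*m,.15],-1.9+180)
E
```

```text
{'F0': array([ 0.5256, -0.1085]), 'F5': array([0.538 , 0.2142]), 'B0': array([ 0.5851, -0.1091]), 'B5': array([0.5971, 0.2113])} 0.3229220265234615 0.32061150150959306
F [0.53180261 0.05282669] -2.1925751472955852
B [0.59106345 0.0511275 ] -2.148421115685821
sep 0.05928459812103783
 shift [ 87.5  -1.6 119.7] rot [ 8.000e-02 -2.000e-02 -8.783e+01] cur yaw 90.3 q7 1.46
```

step_arm(
  increments=[
    [[-0.3, 44, -1, 60, 0, 0, 46], [-0.3, 44, -1, 60, 0, 0, 46], [-0.3, 44, -1, 60, 0, 0, 46], [-0.3, 44, -1, 60, 0, 0, 46], [-0.3, 44, -1, 60, 0, 0, 46], [-0.3, 44, -1, 60, 0, 0, 46], [-0.3, 44, -1, 60, 0, 0, 46], [-0.3, 44, -1, 60, 0, 0, 46]],
  ],
)

```text
t: 2.58
eef_pos: [0.5749, 0.0555, 0.21]
tool_rot: [-0.001, 0.388, 0.922, 0.0]
contact_force: [0.3, 0.9, -0.6]
gripper_width: 0.35
grasp_force: 0.0
```

```bash
python3 - <<'E'
from h import *
goal([.532,.0525,.15],-2.1)
E
```

```text
shift [ 27.8 -32.7  60.1] rot [-2.000e-02 -7.000e-02  4.649e+01] cur yaw 44.4 q7 0.7
```

step_arm(
  increments=[
    [[-0.3, 28, -33, 60, 0, 0, 46.5], [-0.3, 28, -33, 60, 0, 0, 46.5], [-0.3, 28, -33, 60, 0, 0, 46.5], [-0.3, 28, -33, 60, 0, 0, 46.5], [-0.3, 28, -33, 60, 0, 0, 46.5], [-0.3, 28, -33, 60, 0, 0, 46.5], [-0.3, 28, -33, 60, 0, 0, 46.5], [-0.3, 28, -33, 60, 0, 0, 46.5]],
  ],
)

```text
t: 3.25
eef_pos: [0.532, 0.0514, 0.1501]
tool_rot: [-0.0, 0.72, 0.694, 0.0]
contact_force: [-0.5, 0.0, 0.7]
gripper_width: 0.341
grasp_force: 0.0
```

```bash
python3 - <<'E'
from h import *
import pickle
goal([.532,.0525,.029],-2.1)
c=cam('wrist'); save(c,'w2.png'); pickle.dump(c,open('w2.pkl','wb'))
for x,y,z in [(.5256,-.1085,.076),(.538,.2142,.076)]: print(proj(c,(x,y,z)))
E
```

```text
shift [  1.    0.  121.1] rot [-0.03 -0.04  0.  ] cur yaw -2.1 q7 -0.01
[276.14544586 397.42313853]
[276.80947128 -50.71863818]
```

View pics/w2.png

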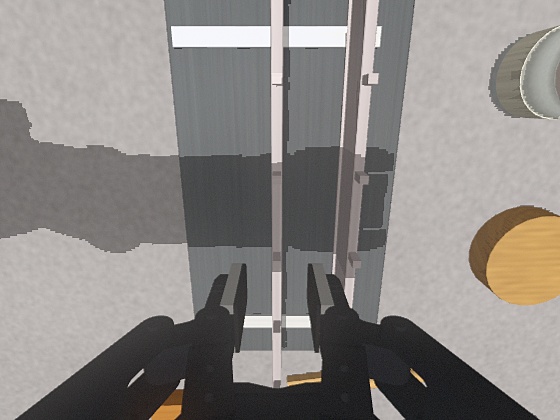

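The rail (column 278) is centred between the fingers. Its pegs are at rows 78, 174 and 257, and the back rail's at columns 372, 361 and 353.

```bash
python3 - <<'E'
from h import *
import pickle
a=pickle.load(open('w1.pkl','rb'));b=pickle.load(open('w2.pkl','rb'))
f=lambda u,v:(90+u/2.15,70+v/2.15)
for p,q in [((604,67),(278,77)),((464,62),(278,174)),((593,194),(374,78)),((463,189),(364,178)),((334,186),(355,260))]:
    print(tri([(a,*f(*p)),(b,*q)]).round(4))
E
```

```text
[0.5357 0.1507 0.0521]
[0.5334 0.0827 0.0485]
[0.5946 0.1457 0.0739]
[0.5923 0.0824 0.0722]
[0.59   0.0192 0.0708]
```

step_arm(
  increments=[
    [[-0.3, 1, 0, 40, 0, 0, 0], [-0.3, 1, 0, 80, 0, 0, 0], [-0.3, 1, 0, 110, 0, 0, 0], [-0.3, 1, 0, 121, 0, 0, 0], [-0.3, 1, 0, 121, 0, 0, 0], [-1, 1, 0, 121, 0, 0, 0], [-1, 1, 0, 121, 0, 0, 0], [-1, 1, 0, 121, 0, 0, 0], [-1, 1, 0, 121, 0, 0, 0], [-1, 1, 0, 121, 0, 0, 0]],
  ],
  force=50,
)

```text
t: 4.13
eef_pos: [0.5334, 0.0505, 0.0309]
tool_rot: [0.0, 0.721, 0.693, 0.001]
contact_force: [-2.6, 0.1, 7.9]
gripper_width: 0.08
grasp_force: 51.1
```

step_arm(
  increments=[
    [[-1, 0, -8, 0, 0, 0, 0], [-1, 0, -16, 0, 0, 0, 0], [-1, 0, -24, 0, 0, 0, 0], [-1, 0, -30, 0, 0, 0, 0], [-1, 0, -34, 0, 0, 0, 0], [-1, 0, -37, 0, 0, 0, 0], [-1, 0, -38, 0, 0, 0, 0], [-1, 0, -39, 0, 0, 0, 0], [-1, 0, -40, 0, 0, 0, 0], [-1, 0, -40, 0, 0, 0, 0]],
  ],
)

```text
t: 4.97
eef_pos: [0.4944, 0.052, 0.0308]
tool_rot: [0.001, 0.721, 0.693, 0.002]
contact_force: [3.4, 0.2, 9.4]
gripper_width: 0.084
grasp_force: 52.3
```

step_arm(
  increments=[
    [[-1, 0, -1, 0, 0, 0, 0], [-1, 0, -2, 0, 0, 0, 0], [-1, 0, -2, 0, 0, 0, 0]],
  ],
)

```text
t: 5.22
eef_pos: [0.4925, 0.052, 0.0308]
tool_rot: [0.001, 0.721, 0.693, 0.002]
contact_force: [3.6, 0.2, 9.4]
gripper_width: 0.083
grasp_force: 52.3
```

step_arm(
  increments=[
    [[-1, 0, -1, 0, 0, 0, 0], [-1, 0, -2, 0, 0, 0, 0], [-1, 0, -2, 0, 0, 0, 0]],
  ],
)

```text
t: 5.47
eef_pos: [0.4913, 0.0521, 0.0309]
tool_rot: [0.002, 0.721, 0.693, 0.003]
contact_force: [5.8, -2.1, 5.6]
gripper_width: 0.083
grasp_force: 51.7
```

step_arm(
  increments=[
    [[-1, 0, -1, 0, 0, 0, 0], [-1, 0, -2, 0, 0, 0, 0], [-1, 0, -2, 0, 0, 0, 0]],
  ],
)

```text
t: 5.72
eef_pos: [0.4913, 0.0521, 0.0309]
tool_rot: [0.004, 0.721, 0.693, 0.004]
contact_force: [12.3, -1.0, -3.9]
gripper_width: 0.081
grasp_force: 50.5
```

step_arm(
  increments=[
    [[-1, 0, -1, 0, 0, 0, 0], [-1, 0, -2, 0, 0, 0, 0], [-1, 0, -2, 0, 0, 0, 0]],
  ],
)

```text
t: 5.97
eef_pos: [0.4914, 0.0521, 0.031]
tool_rot: [0.005, 0.721, 0.693, 0.005]
contact_force: [18.9, -1.8, -11.4]
gripper_width: 0.082
grasp_force: 49.6
```

step_arm(
  increments=[
    [[-1, 0, 3, 0, 0, 0, 0], [-1, 0, 4, 0, 0, 0, 0], [-0.4, 0, 4, 0, 0, 0, 0], [-0.4, 0, 4, 0, 0, 0, 0], [-0.4, 0, 4, 0, 0, 0, 0], [-0.4, 0, 4, -30, 0, 0, 0], [-0.4, 0, 4, -70, 0, 0, 0], [-0.4, 0, 4, -110, 0, 0, 0], [-0.4, 0, 4, -150, 0, 0, 0]],
  ],
)

```text
t: 6.72
eef_pos: [0.4869, 0.0516, 0.1802]
tool_rot: [-0.001, 0.721, 0.693, -0.001]
contact_force: [0.6, 1.2, -0.8]
gripper_width: 0.299
grasp_force: 0.0
```

```bash
python3 - <<'E'
from h import *
goal([.55,-.08,.25],-96+180)
goal([.64,-.2,.25],-96+180)
E
```

```text
shift [-129.    68.1  -69.8] rot [-1.700e-01 -7.000e-02 -8.629e+01] cur yaw -2.3 q7 -0.08
 shift [-245.4  162.9  -70. ] rot [-1.700e-01 -7.000e-02 -8.629e+01] cur yaw -2.3 q7 -0.08
```

step_arm(
  increments=[
    [[0.3, -133, 72, -90, 0, 0, -50], [0.3, -133, 72, -90, 0, 0, -50], [0.3, -133, 72, -90, 0, 0, -50], [0.3, -133, 72, -90, 0, 0, -50], [0.3, -133, 72, -90, 0, 0, -50], [0.3, -266, 144, -90, 0, 0, -100], [0.3, -266, 144, -90, 0, 0, -100], [0.3, -266, 144, -90, 0, 0, -100], [0.3, -266, 144, -90, 0, 0, -100], [0.3, -266, 144, -90, 0, 0, -100]],
  ],
)

```text
t: 7.55
eef_pos: [0.6213, -0.2271, 0.2682]
tool_rot: [-0.0, 0.19, 0.982, -0.002]
contact_force: [-1.4, 0.0, 0.2]
gripper_width: 0.652
grasp_force: 0.0
```

```bash
python3 - <<'E'
from h import *
goal([.62,-.22,.27],97)
E
```

```text
shift [ 3.8  6.1 -1.8] rot [ -0.26  -0.05 -28.85] cur yaw 68.2 q7 1.61
```

step_arm(
  increments=[
    [[0.3, 4, 6, 0, 0, 0, -28], [0.3, 4, 6, 0, 0, 0, -28], [0.3, 4, 6, 0, 0, 0, -28], [0.3, 4, 6, 0, 0, 0, -28], [0.3, 4, 6, 0, 0, 0, -28], [0.3, 4, 6, 0, 0, 0, -28]],
  ],
)

```text
t: 8.05
eef_pos: [0.6196, -0.2122, 0.2687]
tool_rot: [-0.001, -0.053, 0.999, 0.0]
contact_force: [0.2, -0.4, 0.0]
gripper_width: 0.649
grasp_force: 0.0
```

```bash
cat >> h.py <<'E'
def strips(c,z=.010,minpx=150,roi=None):
    hsv=cv2.cvtColor(c['image'],cv2.COLOR_RGB2HSV); m=cv2.inRange(hsv,(12,70,60),(25,255,255))
    m=cv2.morphologyEx(m,cv2.MORPH_OPEN,np.ones((3,3)))
    m=cv2.morphologyEx(m,cv2.MORPH_CLOSE,np.ones((5,5))); out=[]
    for k in cv2.findContours(m,cv2.RETR_EXTERNAL,cv2.CHAIN_APPROX_NONE)[0]:
        if cv2.contourArea(k)<minpx: continue
        w=np.array([onz(c,u,v,z)[:2] for u,v in k[:,0].astype(float)])
        (cx,cy),(a,b),_=cv2.minAreaRect((w*1000).astype(np.float32))
        bx=cv2.boxPoints(cv2.minAreaRect((w*1000).astype(np.float32))); e=[bx[1]-bx[0],bx[2]-bx[1]]; e=max(e,key=np.linalg.norm)
        an=(np.degrees(np.arctan2(e[1],e[0]))+90)%180-90
        if max(a,b)<250 and max(a,b)>80: out.append((round(cx/1000,4),round(cy/1000,4),round(float(an),1),round(max(a,b)),round(min(a,b)),k[:,0].mean(0).round()))
    return out
E
python3 - <<'E'
from h import *
import pickle
c=cam('wrist'); save(c,'w3.png'); pickle.dump(c,open('w3.pkl','wb'))
for s in strips(c): print(s)
E
```

```text
(0.7958, -0.2446, -17.1, 88, 53, array([242., 292.]))
(0.7695, -0.0071, 52.4, 112, 93, array([410., 291.]))
(0.6192, -0.1622, 7.2, 166, 24, array([317., 172.]))
(0.6171, -0.2535, 7.9, 166, 24, array([244., 163.]))
```

View pics/w3.png

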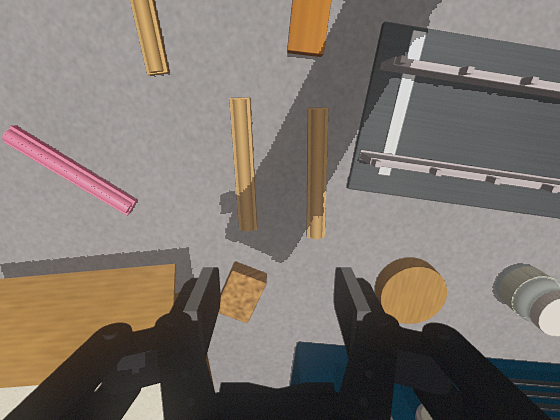

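The view shows two strips at (317,172) and (244,163), both measuring 166 x 24 mm at foot height. The third is cut off at (150,35), the pink decoy is at (70,170), and the rack is at right with its rail out. I'll grasp the nearer strip first.

```bash
python3 - <<'E'
from h import *
goal([.6192,-.1622,.08],97.2)
E
```

```text
shift [ -4.8  49.7 188.9] rot [ 0.03 -0.05 -1.16] cur yaw 96.0 q7 2.04
```

step_arm(
  increments=[
    [[0.3, -5, 50, 40, 0, 0, -1], [0.3, -5, 50, 100, 0, 0, -1], [0.3, -5, 50, 150, 0, 0, -1], [0.3, -5, 50, 200, 0, 0, -1], [0.3, -5, 50, 230, 0, 0, -1], [0.3, -5, 50, 255, 0, 0, -1], [0.3, -5, 50, 265, 0, 0, -1], [0.3, -5, 50, 265, 0, 0, -1], [0.3, -5, 50, 265, 0, 0, -1]],
  ],
  force=50,
)

```text
t: 8.85
eef_pos: [0.6189, -0.1621, 0.0032]
tool_rot: [-0.002, -0.062, 0.998, 0.0]
contact_force: [0.6, -0.4, -1.1]
gripper_width: 0.65
grasp_force: 0.0
```

step_arm(
  increments=[
    [[-1, 0, 0, 0, 0, 0, 0], [-1, 0, 0, 0, 0, 0, 0], [-1, 0, 0, 0, 0, 0, 0], [-1, 0, 0, 0, 0, 0, 0], [-1, 0, 0, 0, 0, 0, 0], [-1, 0, 0, 0, 0, 0, 0]],
  ],
)

```text
t: 9.35
eef_pos: [0.621, -0.1625, 0.0065]
tool_rot: [0.001, -0.063, 0.998, -0.0]
contact_force: [-0.1, -0.3, 7.4]
gripper_width: 0.254
grasp_force: 49.0
```

step_arm(
  increments=[
    [[-1, 0, 0, -40, 0, 0, 0], [-1, 0, 0, -80, 0, 0, 0], [-1, 0, 0, -120, 0, 0, 0], [-1, 0, 0, -130, 0, 0, 0], [-1, 0, 0, -130, 0, 0, 0]],
  ],
  force=60,
)

```text
t: 9.77
eef_pos: [0.6227, -0.163, 0.1396]
tool_rot: [0.004, -0.063, 0.998, -0.001]
contact_force: [-1.2, 1.0, -1.1]
gripper_width: 0.249
grasp_force: 58.8
```

```bash
python3 - <<'E'
from h import *
import pickle
goal([.5452,.1165,.135],87.85)
c=cam('wrist'); pickle.dump(c,open('w4.pkl','wb'))
e=bot.get_obs()['eef_pos']; print(e,[s for s in strips(c,e[2]+.004)], [s for s in strips(c,.01)])
E
```

```text
shift [ 41.8 287.    3.6] rot [-0.09  0.51  9.36] cur yaw 97.2 q7 2.01
[ 0.62103212 -0.16239388  0.13681592] [(0.6913, -0.2927, -44.2, 93, 47, array([ 43., 363.])), (0.6151, -0.1644, 7.2, 154, 24, array([277., 238.])), (0.5802, -0.2145, 7.9, 87, 13, array([173., 172.]))] [(0.8325, -0.4033, -44.2, 180, 91, array([ 43., 363.])), (0.7373, 0.0098, 60.5, 103, 28, array([427., 330.])), (0.6181, -0.2523, 7.9, 168, 26, array([173., 172.]))]
```

step_arm(
  increments=[
    [[-1, 43, 287, 0, 0, 0, 9.4], [-1, 43, 287, 0, 0, 0, 9.4], [-1, 43, 287, 0, 0, 0, 9.4], [-1, 43, 287, 0, 0, 0, 9.4], [-1, 43, 287, 0, 0, 0, 9.4], [-1, 43, 287, 0, 0, 0, 9.4], [-1, 43, 287, 0, 0, 0, 9.4], [-1, 43, 287, 0, 0, 0, 9.4], [-1, 43, 287, 0, 0, 0, 9.4], [-1, 43, 287, 0, 0, 0, 9.4]],
  ],
)

```text
t: 10.65
eef_pos: [0.54, 0.1166, 0.1331]
tool_rot: [-0.001, 0.019, 1.0, -0.001]
contact_force: [0.4, -0.5, -0.6]
gripper_width: 0.251
grasp_force: 58.9
```

```bash
python3 - <<'E'
from h import *
goal([.5437,.1165,.0675],87.85)
c=cam('wrist')
e=bot.get_obs()['eef_pos']; print(e,[s for s in strips(c,e[2]+.004)],bot.get_obs()['gripper_width'])
E
```

```text
shift [-3.8  0.1 65.6] rot [-0.08 -0.12  0.03] cur yaw 87.9 q7 1.35
[0.54050788 0.11562352 0.1333537 ] [(0.5304, 0.1165, -2.1, 150, 24, array([277., 238.]))] 0.24318690264196446
```

step_arm(
  increments=[
    [[-1, -5, 1, 20, 0, 0, 0], [-1, -5, 1, 40, 0, 0, 0], [-1, -5, 1, 55, 0, 0, 0], [-1, -5, 1, 60, 0, 0, 0], [-1, -5, 1, 64, 0, 0, 0], [-1, -5, 1, 66, 0, 0, 0], [-1, -5, 1, 66, 0, 0, 0]],
  ],
)

```text
t: 11.28
eef_pos: [0.5464, 0.1172, 0.0685]
tool_rot: [0.0, 0.019, 1.0, -0.0]
contact_force: [0.2, 0.7, -0.9]
gripper_width: 0.251
grasp_force: 58.9
```

step_arm(
  increments=[
    [[-1, 0, 0, 1.5, 0, 0, 0], [-1, 0, 0, 2, 0, 0, 0], [-1, 0, 0, 2, 0, 0, 0]],
  ],
)

```text
t: 11.53
eef_pos: [0.5463, 0.118, 0.0667]
tool_rot: [0.0, 0.019, 1.0, 0.0]
contact_force: [0.9, -0.3, -0.3]
gripper_width: 0.249
grasp_force: 58.9
```

step_arm(
  increments=[
    [[-1, 0, 0, 1, 0, 0, 0], [-1, 0, 0, 2, 0, 0, 0], [-1, 0, 0, 2, 0, 0, 0]],
  ],
)

```text
t: 11.78
eef_pos: [0.5465, 0.1181, 0.0664]
tool_rot: [0.0, 0.019, 1.0, 0.001]
contact_force: [-5.8, -0.5, 18.1]
gripper_width: 0.249
grasp_force: 61.4
```

step_arm(
  increments=[
    [[-1, 0, 0, -1.5, 0, 0, 0], [-0.1, 0, 0, -1.5, 0, 0, 0], [-0.1, 0, 0, -1.5, 0, 0, 0], [-0.1, 0, 0, -1.5, 0, 0, 0], [-0.1, 0, 0, -20, 0, 0, 0], [-0.1, 0, 0, -60, 0, 0, 0], [-0.1, 0, 0, -100, 0, 0, 0], [-0.1, 0, 0, -140, 0, 0, 0], [-0.1, 0, 0, -140, 0, 0, 0]],
  ],
)

```text
t: 12.53
eef_pos: [0.5506, 0.1186, 0.2118]
tool_rot: [0.006, 0.019, 1.0, 0.002]
contact_force: [1.4, -0.5, 0.1]
gripper_width: 0.453
grasp_force: 0.0
```

```bash
python3 - <<'E'
from h import *
goal([.62,-.15,.25],97.9)
c=cam('wrist'); save(c,'w5.png')
print([s for s in strips(c,.07)], [s for s in strips(c,.01)])
s=cam('scene'); print([x for x in strips(s,.01)])
E
```

```text
shift [ -80.1 -265.6  -38.5] rot [  0.21   0.69 -10.1 ] cur yaw 87.8 q7 1.32
[(0.7426, -0.177, -17.9, 87, 37, array([ 15., 369.])), (0.5454, 0.1177, -2.2, 168, 24, array([275., 181.]))] [(0.8011, -0.24, -17.9, 106, 45, array([ 15., 369.])), (0.5621, 0.1171, -2.2, 203, 29, array([275., 181.]))]
[(0.5043, 0.7597, -0.2, 205, 48, array([549., 391.])), (0.7378, -0.0165, -89.6, 107, 60, array([213., 269.])), (0.4912, 0.0803, -1.8, 190, 34, array([300., 240.])), (0.6192, -0.2486, 8.0, 170, 29, array([193., 212.])), (0.4292, -0.1975, -0.1, 117, 59, array([248., 192.])), (0.4392, -0.3737, 13.2, 178, 28, array([210., 174.])), (0.2691, -0.5906, 18.0, 219, 34, array([206., 136.])), (-0.2869, -0.024, 24.1, 137, 72, array([406., 131.])), (-0.2894, -0.3511, 89.8, 244, 109, array([340., 108.]))]
```

View pics/w5.png

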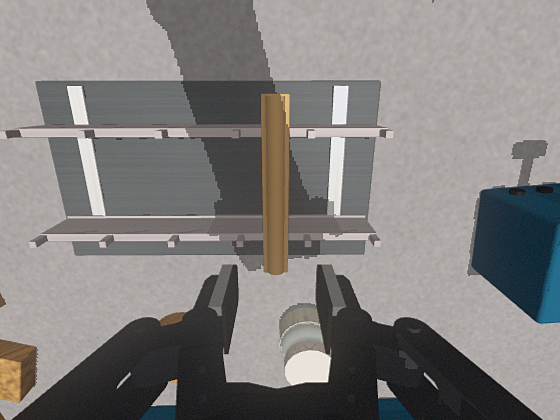

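The strip lies squarely between pegs across both rails at (275,181), bead up, measured at (0.545, 0.118), -2.2°. Next is strip B.

```bash
python3 - <<'E'
from h import *
goal([.617,-.2535,.2],97.9)
E
```

```text
shift [ -83.7 -368.9    5.6] rot [  0.08   0.21 -10.05] cur yaw 87.9 q7 1.32
```

step_arm(
  increments=[
    [[0.3, -83, -369, 6, 0, 0, -10], [0.3, -83, -369, 6, 0, 0, -10], [0.3, -83, -369, 6, 0, 0, -10], [0.3, -83, -369, 6, 0, 0, -10], [0.3, -83, -369, 6, 0, 0, -10], [0.3, -83, -369, 6, 0, 0, -10], [0.3, -83, -369, 6, 0, 0, -10], [0.3, -83, -369, 6, 0, 0, -10], [0.3, -83, -369, 6, 0, 0, -10], [0.3, -83, -369, 6, 0, 0, -10]],
  ],
)

```text
t: 13.47
eef_pos: [0.6127, -0.2635, 0.1962]
tool_rot: [-0.002, -0.064, 0.998, -0.002]
contact_force: [-1.5, -1.3, 0.3]
gripper_width: 0.647
grasp_force: 0.0
```

```bash
python3 - <<'E'
from h import *
c=cam('wrist'); print(strips(c,.01))
goal([.617,-.2535,.006],97.9)
E
```

```text
[(0.8467, -0.3135, 10.9, 94, 22, array([216., 362.])), (0.7541, 0.0046, 60.5, 121, 59, array([478., 327.])), (0.7972, -0.2438, -17.4, 91, 59, array([274., 334.])), (0.618, -0.2539, 7.9, 168, 24, array([286., 186.]))]
 shift [ -5.9   7.6 190. ] rot [-0.17 -0.23 -0.54] cur yaw 97.4 q7 2.18
```

step_arm(
  increments=[
    [[0.3, 0, 0, 20, 0, 0, 0], [0.3, 0, 0, 20, 0, 0, 0], [0.3, 0, 0, 20, 0, 0, 0], [0.3, 0, 0, 20, 0, 0, 0]],
  ],
)

```text
t: 13.85
eef_pos: [0.615, -0.2526, 0.1778]
tool_rot: [-0.001, -0.069, 0.998, 0.0]
contact_force: [-0.6, 0.5, -0.4]
gripper_width: 0.654
grasp_force: 0.0
```

```bash
python3 - <<'E'
from h import *
goal([.6175,-.2537,.006],97.9)
E
```

```text
shift [ -2.6  -1.6 171.8] rot [ 0.06 -0.07  0.03] cur yaw 97.9 q7 2.19
```

step_arm(
  increments=[
    [[0.3, -3, -1, 40, 0, 0, 0], [0.3, -3, -1, 80, 0, 0, 0], [0.3, -3, -1, 120, 0, 0, 0], [0.3, -3, -1, 155, 0, 0, 0], [0.3, -3, -1, 172, 0, 0, 0], [0.3, -3, -1, 172, 0, 0, 0], [0.3, -3, -1, 172, 0, 0, 0], [0.3, -3, -1, 172, 0, 0, 0]],
  ],
)

```text
t: 14.52
eef_pos: [0.6199, -0.2549, 0.0084]
tool_rot: [0.001, -0.069, 0.998, -0.001]
contact_force: [-0.0, -0.1, 0.1]
gripper_width: 0.651
grasp_force: 0.0
```

step_arm(
  increments=[
    [[-1, 0, 0, 0, 0, 0, 0], [-1, 0, 0, 0, 0, 0, 0], [-1, 0, 0, 0, 0, 0, 0], [-1, 0, 0, 0, 0, 0, 0], [-1, 0, 0, 0, 0, 0, 0], [-1, 0, 0, 0, 0, 0, 0]],
  ],
  force=60,
)

```text
t: 15.02
eef_pos: [0.6194, -0.2549, 0.0084]
tool_rot: [0.001, -0.068, 0.998, -0.0]
contact_force: [-1.0, 1.2, 7.8]
gripper_width: 0.237
grasp_force: 58.5
```

step_arm(
  increments=[
    [[-1, 0, 0, -40, 0, 0, 0], [-1, 0, 0, -80, 0, 0, 0], [-1, 0, 0, -120, 0, 0, 0], [-1, 0, 0, -130, 0, 0, 0], [-1, 0, 0, -130, 0, 0, 0], [-1, 0, 0, -130, 0, 0, 0]],
  ],
)

```text
t: 15.52
eef_pos: [0.6186, -0.2545, 0.1373]
tool_rot: [0.001, -0.068, 0.998, -0.0]
contact_force: [-0.4, 1.6, -1.1]
gripper_width: 0.236
grasp_force: 58.7
```

```bash
python3 - <<'E'
from h import *
goal([.5413,.0525,.135],87.85)
c=cam('wrist')
e=bot.get_obs()['eef_pos']; print(e,[s for s in strips(c,e[2]+.004)])
E
```

```text
shift [ 34.6 314.7   2. ] rot [-0.02  0.11 10.  ] cur yaw 97.9 q7 2.21
[ 0.61770322 -0.25408676  0.13572978] [(0.6885, -0.3772, -44.1, 94, 38, array([ 47., 371.])), (0.6099, -0.2566, 6.0, 153, 30, array([276., 241.]))]
```

step_arm(
  increments=[
    [[-1, 35, 314, 0, 0, 0, 10], [-1, 35, 314, 0, 0, 0, 10], [-1, 35, 314, 0, 0, 0, 10], [-1, 35, 314, 0, 0, 0, 10], [-1, 35, 314, 0, 0, 0, 10], [-1, 35, 314, 0, 0, 0, 10], [-1, 35, 314, 0, 0, 0, 10], [-1, 35, 314, 0, 0, 0, 10], [-1, 35, 314, 0, 0, 0, 10], [-1, 35, 314, 0, 0, 0, 10]],
  ],
)

```text
t: 16.4
eef_pos: [0.5391, 0.0536, 0.1347]
tool_rot: [-0.002, 0.017, 1.0, -0.0]
contact_force: [0.4, -0.6, -0.9]
gripper_width: 0.233
grasp_force: 58.8
```

step_arm(
  increments=[
    [[-1, 0, 0, 20, 0, 0, 0], [-1, 0, 0, 20, 0, 0, 0], [-1, 0, 0, 20, 0, 0, 0]],
  ],
)

```text
t: 16.65
eef_pos: [0.5395, 0.0498, 0.115]
tool_rot: [-0.002, 0.02, 1.0, -0.001]
contact_force: [0.1, 0.9, 0.8]
gripper_width: 0.233
grasp_force: 58.9
```

```bash
python3 - <<'E'
from h import *
goal([.5413,.0525,.070],87.85)
c=cam('wrist'); save(c,'w6.png')
e=bot.get_obs()['eef_pos']; print(e,[s for s in strips(c,e[2]+.002)])
E
```

```text
shift [-1.8  2.8 45. ] rot [-0.11 -0.2  -0.14] cur yaw 87.7 q7 1.53
[0.54028445 0.05006638 0.11576356] [(0.513, 0.1005, -2.2, 105, 20, array([387., 212.])), (0.5305, 0.0498, -2.2, 152, 24, array([277., 238.]))]
```

View pics/w6.png

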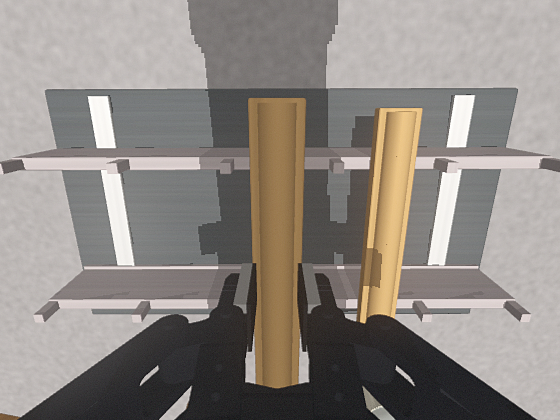

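The held strip (centre column 277) is square to the rails, in the middle gap, with the first strip well clear at right. Lowering.

step_arm(
  increments=[
    [[-1, -3, 3, 20, 0, 0, 0], [-1, -3, 3, 35, 0, 0, 0], [-1, -3, 3, 42, 0, 0, 0], [-1, -3, 3, 45, 0, 0, 0], [-1, -3, 3, 46, 0, 0, 0], [-1, -3, 3, 46, 0, 0, 0]],
  ],
)

```text
t: 17.2
eef_pos: [0.5442, 0.0542, 0.0708]
tool_rot: [0.0, 0.019, 1.0, -0.0]
contact_force: [0.3, 1.3, -0.6]
gripper_width: 0.237
grasp_force: 58.9
```

step_arm(
  increments=[
    [[-1, 0, 0, 1, 0, 0, 0], [-1, 0, 0, 2, 0, 0, 0], [-1, 0, 0, 2, 0, 0, 0]],
  ],
)

```text
t: 17.45
eef_pos: [0.544, 0.0547, 0.0686]
tool_rot: [0.0, 0.019, 1.0, 0.0]
contact_force: [-0.4, -0.2, -0.4]
gripper_width: 0.235
grasp_force: 58.9
```

step_arm(
  increments=[
    [[-1, 1, -1, 1, 0, 0, 0], [-1, 1, -1, 1.5, 0, 0, 0], [-1, 1, -1, 1.5, 0, 0, 0]],
  ],
)

```text
t: 17.7
eef_pos: [0.544, 0.0546, 0.0683]
tool_rot: [0.001, 0.019, 1.0, 0.001]
contact_force: [-2.4, 1.7, 10.9]
gripper_width: 0.238
grasp_force: 61.7
```

Contact. Releasing, then going to strip C.

step_arm(
  increments=[
    [[-1, 0, 0, -1, 0, 0, 0], [-0.1, 0, 0, -1, 0, 0, 0], [-0.1, 0, 0, -1, 0, 0, 0], [-0.1, 0, 0, -1, 0, 0, 0], [-0.1, 0, 0, -20, 0, 0, 0], [-0.1, 0, 0, -60, 0, 0, 0], [-0.1, 0, 0, -100, 0, 0, 0], [-0.1, 0, 0, -140, 0, 0, 0], [-0.1, 0, 0, -140, 0, 0, 0]],
  ],
)

```text
t: 18.45
eef_pos: [0.5471, 0.0536, 0.2141]
tool_rot: [0.006, 0.019, 1.0, 0.002]
contact_force: [0.8, -0.0, -0.1]
gripper_width: 0.451
grasp_force: 0.0
```

```bash
python3 - <<'E'
from h import *
c=cam('wrist'); print([s for s in strips(c,.07)])
s=cam('scene'); print([x for x in strips(s,.01)])
goal([.5,-.3,.22],103.3)
E
```

```text
[(0.7475, -0.2318, -51.3, 164, 49, array([ 37., 377.])), (0.7187, 0.0129, -5.8, 96, 49, array([244., 349.])), (0.5459, 0.1169, -2.1, 168, 26, array([347., 181.])), (0.5424, 0.0537, -2.2, 167, 24, array([276., 181.])), (0.436, -0.1529, -2.2, 85, 47, array([21., 77.]))]
[(0.5042, 0.7595, 0.1, 205, 48, array([549., 391.])), (0.7378, -0.0165, -89.6, 107, 60, array([213., 269.])), (0.4912, 0.0792, -2.7, 190, 35, array([300., 239.])), (0.4896, 0.0126, -2.1, 187, 35, array([283., 229.])), (0.4294, -0.1982, 1.0, 118, 58, array([248., 192.])), (0.4392, -0.3737, 13.2, 178, 28, array([210., 174.])), (0.2696, -0.5919, 16.9, 220, 35, array([206., 136.])), (-0.2869, -0.0241, 23.8, 137, 72, array([406., 131.]))]
 shift [  30.4 -355.2  -12.1] rot [  0.05   0.21 -15.45] cur yaw 87.8 q7 1.47
```

step_arm(
  increments=[
    [[0.3, 30, -355, -12, 0, 0, -15.5], [0.3, 30, -355, -12, 0, 0, -15.5], [0.3, 30, -355, -12, 0, 0, -15.5], [0.3, 30, -355, -12, 0, 0, -15.5], [0.3, 30, -355, -12, 0, 0, -15.5], [0.3, 30, -355, -12, 0, 0, -15.5], [0.3, 30, -355, -12, 0, 0, -15.5], [0.3, 30, -355, -12, 0, 0, -15.5], [0.3, 30, -355, -12, 0, 0, -15.5], [0.3, 30, -355, -12, 0, 0, -15.5]],
  ],
)

```text
t: 19.38
eef_pos: [0.4958, -0.3071, 0.2177]
tool_rot: [-0.002, -0.111, 0.994, -0.002]
contact_force: [-0.3, -0.5, 1.1]
gripper_width: 0.648
grasp_force: 0.0
```

step_arm(
  increments=[
    [[0.3, 0, 0, 0, 0, 0, 0], [0.3, 0, 0, 0, 0, 0, 0], [0.3, 0, 0, 0, 0, 0, 0]],
  ],
)

```text
t: 19.63
eef_pos: [0.4996, -0.2979, 0.2177]
tool_rot: [-0.001, -0.117, 0.993, 0.001]
contact_force: [-0.0, 0.8, -0.6]
gripper_width: 0.653
grasp_force: 0.0
```

```bash
python3 - <<'E'
from h import *
c=cam('wrist'); save(c,'w7.png')
S=[s for s in strips(c,.01)]; print(S)
for s in S:
    if s[4]<30 and s[3]>150: goal([s[0],s[1],.1],s[2]+90); goal([s[0],s[1],.006],s[2]+90)
E
```

```text
[(0.8676, -0.589, -31.9, 125, 51, array([ 17., 388.])), (0.4318, -0.1939, 0.4, 103, 46, array([388., 141.])), (0.4384, -0.3781, 13.1, 166, 25, array([214., 101.]))]
 shift [ 78.3 -63.8 117.9] rot [ 0.08 -0.05  0.4 ] cur yaw 103.5 q7 2.43
 shift [ 78.3 -63.9 211.9] rot [ 0.08 -0.05  0.4 ] cur yaw 103.5 q7 2.43
```

View pics/w7.png

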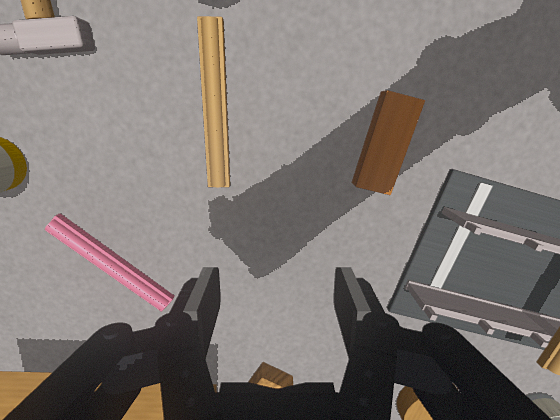

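Strip C is at (214,101), at (0.438, -0.378) and 13.1°. The offcut is at (390,140), untouched, and the pink decoy is at left.

step_arm(
  increments=[
    [[0.3, 78, -64, 60, 0, 0, 0.4], [0.3, 78, -64, 100, 0, 0, 0.4], [0.3, 78, -64, 140, 0, 0, 0.4], [0.3, 78, -64, 180, 0, 0, 0.4], [0.3, 78, -64, 200, 0, 0, 0.4], [0.3, 78, -64, 211, 0, 0, 0.4], [0.3, 78, -64, 211, 0, 0, 0.4], [0.3, 78, -64, 211, 0, 0, 0.4], [0.3, 78, -64, 211, 0, 0, 0.4]],
  ],
)

```text
t: 20.43
eef_pos: [0.44, -0.3802, 0.0096]
tool_rot: [0.001, -0.113, 0.994, -0.001]
contact_force: [0.4, -0.1, 0.7]
gripper_width: 0.652
grasp_force: 0.0
```

step_arm(
  increments=[
    [[-1, 0, 0, 0, 0, 0, 0], [-1, 0, 0, 0, 0, 0, 0], [-1, 0, 0, 0, 0, 0, 0], [-1, 0, 0, 0, 0, 0, 0], [-1, 0, 0, 0, 0, 0, 0], [-1, 0, 0, 0, 0, 0, 0]],
  ],
  force=60,
)

```text
t: 20.93
eef_pos: [0.4398, -0.3793, 0.0106]
tool_rot: [0.002, -0.113, 0.994, 0.001]
contact_force: [-3.1, 6.5, 18.4]
gripper_width: 0.143
grasp_force: 60.0
```

step_arm(
  increments=[
    [[-1, 0, 0, -40, 0, 0, 0], [-1, 0, 0, -80, 0, 0, 0], [-1, 0, 0, -120, 0, 0, 0], [-1, 0, 0, -130, 0, 0, 0], [-1, 0, 0, -130, 0, 0, 0], [-1, 0, 0, -130, 0, 0, 0]],
  ],
)

```text
t: 21.43
eef_pos: [0.4389, -0.38, 0.1388]
tool_rot: [0.001, -0.113, 0.994, -0.0]
contact_force: [0.6, 1.1, -0.8]
gripper_width: 0.145
grasp_force: 58.9
```

```bash
python3 - <<'E'
from h import *
goal([.5389,-.0115,.135],87.85)
c=cam('wrist')
e=bot.get_obs()['eef_pos']; print(e,[s for s in strips(c,e[2]+.004)])
E
```

```text
shift [-180.2  336.7    3.8] rot [-0.05  0.13 15.13] cur yaw 103.0 q7 2.67
[ 0.43822372 -0.37949403  0.13748955] [(0.4304, -0.3825, 12.9, 151, 23, array([277., 240.]))]
```

It gripped the bead rather than the foot. I'll set it down and regrasp lower.

step_arm(
  increments=[
    [[-1, 0, 0, 40, 0, 0, 0], [-1, 0, 0, 80, 0, 0, 0], [-1, 0, 0, 115, 0, 0, 0], [-1, 0, 0, 125, 0, 0, 0], [-1, 0, 0, 128, 0, 0, 0], [-1, 0, 0, 128, 0, 0, 0], [0.2, 0, 0, 128, 0, 0, 0], [0.2, 0, 0, 128, 0, 0, 0], [0.2, 0, 0, 128, 0, 0, 0], [0.2, 0, 0, 128, 0, 0, 0]],
  ],
)

```text
t: 22.32
eef_pos: [0.4379, -0.3798, 0.0091]
tool_rot: [-0.001, -0.113, 0.994, 0.0]
contact_force: [-0.2, 0.2, 0.8]
gripper_width: 0.601
grasp_force: 0.0
```

step_arm(
  increments=[
    [[0.2, 0, 0, 3, 0, 0, 0], [0.2, 0, 0, 5, 0, 0, 0], [0.2, 0, 0, 5, 0, 0, 0], [0.2, 0, 0, 5, 0, 0, 0]],
  ],
)

```text
t: 22.65
eef_pos: [0.4381, -0.3801, 0.0044]
tool_rot: [-0.0, -0.113, 0.994, 0.0]
contact_force: [-0.2, 0.6, -0.0]
gripper_width: 0.598
grasp_force: 0.0
```

step_arm(
  increments=[
    [[-1, 0, 0, 0, 0, 0, 0], [-1, 0, 0, 0, 0, 0, 0], [-1, 0, 0, 0, 0, 0, 0], [-1, 0, 0, 0, 0, 0, 0], [-1, 0, 0, 0, 0, 0, 0], [-1, 0, 0, 0, 0, 0, 0]],
  ],
  force=60,
)

```text
t: 23.15
eef_pos: [0.4384, -0.3804, 0.0051]
tool_rot: [0.0, -0.113, 0.994, -0.0]
contact_force: [-1.3, 1.1, 6.5]
gripper_width: 0.249
grasp_force: 59.2
```

step_arm(
  increments=[
    [[-1, 0, 0, -40, 0, 0, 0], [-1, 0, 0, -80, 0, 0, 0], [-1, 0, 0, -120, 0, 0, 0], [-1, 0, 0, -130, 0, 0, 0], [-1, 0, 0, -130, 0, 0, 0], [-1, 0, 0, -130, 0, 0, 0]],
  ],
)

```text
t: 23.65
eef_pos: [0.4386, -0.38, 0.1348]
tool_rot: [0.0, -0.113, 0.994, -0.0]
contact_force: [0.3, 0.2, -1.1]
gripper_width: 0.253
grasp_force: 59.1
```

```bash
python3 - <<'E'
from h import *
goal([.5389,-.0115,.135],87.85)
c=cam('wrist')
e=bot.get_obs()['eef_pos']; print(e,[s for s in strips(c,e[2]+.004)])
E
```

```text
shift [-1.805e+02  3.366e+02 -2.000e-01] rot [-0.02  0.06 15.12] cur yaw 103.0 q7 2.68
[ 0.43792749 -0.37944341  0.13369416] [(0.4292, -0.3825, 12.9, 153, 24, array([277., 236.]))]
```

step_arm(
  increments=[
    [[-1, -180, 337, -5, 0, 0, 15], [-1, -180, 337, -5, 0, 0, 15], [-1, -180, 337, -5, 0, 0, 15], [-1, -180, 337, -5, 0, 0, 15], [-1, -180, 337, -5, 0, 0, 15], [-1, -180, 337, -5, 0, 0, 15], [-1, -180, 337, -5, 0, 0, 15], [-1, -180, 337, -5, 0, 0, 15], [-1, -180, 337, -5, 0, 0, 15], [-1, -180, 337, -5, 0, 0, 15]],
  ],
)

```text
t: 24.53
eef_pos: [0.5388, -0.0026, 0.1376]
tool_rot: [-0.001, 0.013, 1.0, 0.001]
contact_force: [1.8, 0.6, -0.9]
gripper_width: 0.254
grasp_force: 59.1
```

step_arm(
  increments=[
    [[-1, 0, 0, 0, 0, 0, 0], [-1, 0, 0, 0, 0, 0, 0], [-1, 0, 0, 0, 0, 0, 0]],
  ],
)

```text
t: 24.78
eef_pos: [0.5371, -0.0132, 0.1387]
tool_rot: [-0.001, 0.019, 1.0, -0.001]
contact_force: [-0.4, -0.0, -0.7]
gripper_width: 0.253
grasp_force: 59.1
```

```bash
python3 - <<'E'
from h import *
goal([.5389,-.0115,.0675],87.85)
c=cam('wrist')
e=bot.get_obs()['eef_pos']; print(e,[s for s in strips(c,e[2]+.004)],bot.get_obs()['gripper_width'])
E
```

```text
shift [-1.9  1.9 71.2] rot [-0.08 -0.13 -0.02] cur yaw 87.8 q7 1.71
[ 0.53729786 -0.01347093  0.13902417] [(0.5149, 0.0718, -2.1, 111, 19, array([465., 216.])), (0.5093, 0.0308, -2.1, 104, 17, array([373., 211.])), (0.5267, -0.0106, -2.2, 151, 31, array([278., 239.]))] 0.25177954014274334
```

step_arm(
  increments=[
    [[-1, -3, 1, 30, 0, 0, 0], [-1, -3, 1, 50, 0, 0, 0], [-1, -3, 1, 62, 0, 0, 0], [-1, -3, 1, 68, 0, 0, 0], [-1, -3, 1, 71, 0, 0, 0], [-1, -3, 1, 72, 0, 0, 0], [-1, -3, 1, 72, 0, 0, 0]],
  ],
)

```text
t: 25.42
eef_pos: [0.5417, -0.011, 0.0683]
tool_rot: [0.0, 0.018, 1.0, 0.0]
contact_force: [0.6, 0.4, 0.5]
gripper_width: 0.251
grasp_force: 59.1
```

step_arm(
  increments=[
    [[-1, 0, 0, 1, 0, 0, 0], [-1, 0, 0, 2, 0, 0, 0], [-1, 0, 0, 2, 0, 0, 0]],
  ],
)

```text
t: 25.67
eef_pos: [0.5416, -0.0105, 0.0662]
tool_rot: [0.0, 0.018, 1.0, 0.0]
contact_force: [0.2, -0.2, -1.1]
gripper_width: 0.251
grasp_force: 59.1
```

step_arm(
  increments=[
    [[-1, 1, -1, 1, 0, 0, 0], [-1, 1, -1, 2, 0, 0, 0], [-1, 1, -1, 2, 0, 0, 0]],
  ],
)

```text
t: 25.92
eef_pos: [0.5407, -0.0113, 0.065]
tool_rot: [0.0, 0.018, 1.0, 0.001]
contact_force: [-3.5, 1.0, 13.1]
gripper_width: 0.247
grasp_force: 60.6
```

step_arm(
  increments=[
    [[-1, 0, 0, -1, 0, 0, 0], [-0.1, 0, 0, -1, 0, 0, 0], [-0.1, 0, 0, -1, 0, 0, 0], [-0.1, 0, 0, -1, 0, 0, 0], [-0.1, 0, 0, -20, 0, 0, 0], [-0.1, 0, 0, -60, 0, 0, 0], [-0.1, 0, 0, -100, 0, 0, 0], [-0.1, 0, 0, -140, 0, 0, 0], [-0.1, 0, 0, -180, 0, 0, 0], [-0.1, 0, 0, -180, 0, 0, 0]],
  ],
)

```text
t: 26.75
eef_pos: [0.5445, -0.0122, 0.2512]
tool_rot: [0.006, 0.018, 1.0, 0.001]
contact_force: [1.0, -0.1, -0.0]
gripper_width: 0.451
grasp_force: 0.0
```

```bash
python3 - <<'E'
from h import *
import pickle
c=cam('wrist'); print([s for s in strips(c,.07)])
d=cam('side'); save(d,'side1.png'); s=cam('scene'); pickle.dump((s,d),open('sd1.pkl','wb'))
goal([.48,.28,.25],87.85)
im=s['image'][190:360,180:450]; im=cv2.resize(im,None,fx=2.9,fy=2.9,interpolation=cv2.INTER_CUBIC); cv2.imwrite('pics/s1c.png',im[:,:,::-1])
E
```

```text
[(0.776, -0.3478, -50.5, 175, 82, array([ 31., 373.])), (0.721, -0.0103, -2.3, 95, 79, array([284., 328.])), (0.5452, 0.1159, -2.2, 166, 27, array([404., 174.])), (0.5424, 0.0528, -2.2, 167, 26, array([341., 173.])), (0.5379, -0.0118, -2.1, 166, 24, array([277., 171.])), (0.4352, -0.1678, -0.1, 87, 42, array([102.,  74.]))]
 shift [ 70.4 289.   -6.1] rot [0.03 0.02 0.11] cur yaw 88.0 q7 1.62
```

View pics/s1c.png

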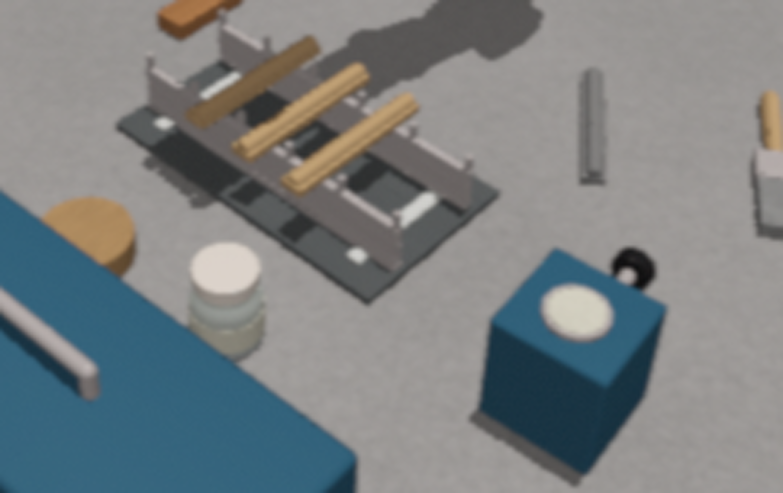

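View pics/side1.png

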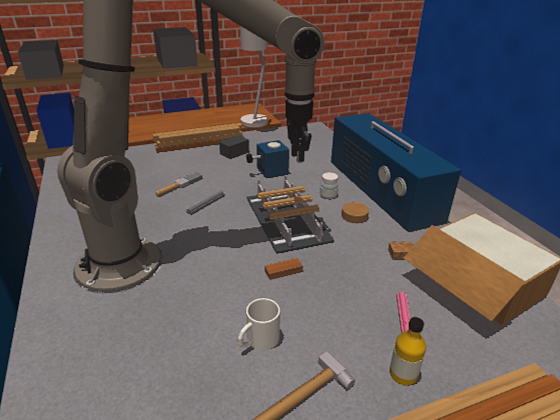

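All three strips lie on the rack, bead up and apart (s1c: (253,80), (303,110), (352,142)). The side view shows no strip left on the bench. Now the knob.

step_arm(
  increments=[
    [[0.4, 0, 359, -10, 0, 0, 0], [0.4, 0, 359, -10, 0, 0, 0], [0.4, 0, 359, -10, 0, 0, 0], [0.4, 0, 359, -10, 0, 0, 0], [0.4, 0, 359, -10, 0, 0, 0], [0.4, 0, 359, -10, 0, 0, 0], [0.4, 0, 359, -10, 0, 0, 0], [0.4, 0, 359, -10, 0, 0, 0], [0.4, 0, 359, -10, 0, 0, 0], [0.4, 0, 359, -10, 0, 0, 0]],
  ],
)

```text
t: 27.73
eef_pos: [0.55, 0.3553, 0.2504]
tool_rot: [-0.002, 0.013, 1.0, 0.0]
contact_force: [-0.7, 0.2, -0.1]
gripper_width: 0.701
grasp_force: 0.0
```

step_arm(
  increments=[
    [[0.4, 0, 0, 0, 0, 0, 0], [0.4, 0, 0, 0, 0, 0, 0], [0.4, 0, 0, 0, 0, 0, 0]],
  ],
)

```text
t: 27.98
eef_pos: [0.5533, 0.3449, 0.2528]
tool_rot: [-0.001, 0.019, 1.0, -0.001]
contact_force: [-0.4, -0.3, -0.1]
gripper_width: 0.695
grasp_force: 0.0
```

```bash
python3 - <<'E'
from h import *
import pickle
c=cam('wrist'); save(c,'w8.png'); pickle.dump(c,open('w8.pkl','wb')); print(bot.get_obs()['eef_pos'])
print([s for s in strips(c,.07)])
E
```

```text
[0.5534301  0.34505133 0.25321554]
[(0.7242, 0.0442, -17.5, 101, 81, array([ 31., 333.])), (0.5599, 0.0568, -3.1, 132, 33, array([  9., 205.])), (0.5457, 0.1208, -2.2, 167, 30, array([ 58., 180.]))]
```

View pics/w8.png

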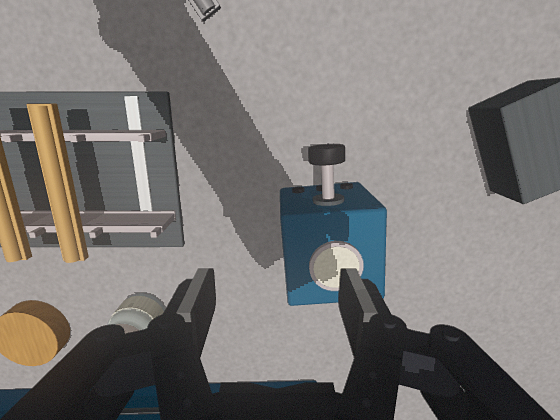

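The view shows the knob head spanning columns 308–345 and rows 145–164, with its stem running down to the box face at about (329,202).

```bash
python3 - <<'E'
from h import *
import pickle
c=pickle.load(open('w8.pkl','rb')); S,D=pickle.load(open('sd1.pkl','rb'))
print('cam',-c['R'].T@c['t'])
m=(c['image'].max(2)<60); m=m[140:166,300:352]; v,u=np.nonzero(m); print('head',u.min()+300,u.max()+300,v.min()+140,v.max()+140)
for z in (.093,.075,.057): print(z,[onz(c,u,v,z).round(4) for u,v in [(308,154),(345,154),(326.5,145),(326.5,164)]])
print('stem',onz(c,327,168,.081),onz(c,329,198,.081))
P=np.array([onz(c,u,v,.11)[:2] for u,v in [(281,214),(386,208),(385,303),(289,304)]]); print(P.round(4), P.mean(0),[np.degrees(np.arctan2(*(P[j]-P[i])[::-1])) for i,j in [(0,1),(3,2),(0,3),(1,2)]])
for cc,roi in ((S,(385,270,412,300)),(D,(243,150,258,168))):
    x0,y0,x1,y1=roi; v,u=np.nonzero(cc['image'][y0:y1,x0:x1].max(2)<50); print(u.mean()+x0,v.mean()+y0,len(u)); 
    globals().setdefault('ob',[]).append((cc,u.mean()+x0,v.mean()+y0))
print(tri(ob+[(c,326.5,154.5)]),tri(ob))
E
```

```text
cam [0.47083833 0.34790739 0.39552495]
head 309 344 144 164
0.093 [array([0.5159, 0.3747, 0.093 ]), array([0.5172, 0.4088, 0.093 ]), array([0.5083, 0.3917, 0.093 ]), array([0.5258, 0.3918, 0.093 ])]
0.075 [array([0.5186, 0.3763, 0.075 ]), array([0.5199, 0.4125, 0.075 ]), array([0.5106, 0.3943, 0.075 ]), array([0.5291, 0.3945, 0.075 ])]
0.057 [array([0.5212, 0.3778, 0.057 ]), array([0.5227, 0.4161, 0.057 ]), array([0.5128, 0.3969, 0.057 ]), array([0.5324, 0.3971, 0.057 ])]
stem [0.53194469 0.39411516 0.081     ] [0.56242526 0.39645218 0.081     ]
[[0.5677 0.3477]
 [0.5656 0.4445]
 [0.6677 0.4505]
 [0.6652 0.3525]] [0.61652822 0.39883294] [np.float64(91.27271649067228), np.float64(88.54687320259706), np.float64(2.841185218970697), np.float64(3.356473140327418)]
398.64130434782606 281.20652173913044 92
248.09230769230768 156.12307692307692 65
[0.51737241 0.39551027 0.08146518] [0.51678864 0.39712147 0.08114857]
```

```bash
python3 - <<'E'
from h import *
goal([.519,.3945,.15],92.5);goal([.519,.3945,.056],92.5)
E
```

```text
shift [ 36.2  48.2 103.2] rot [-0.07 -0.04 -4.71] cur yaw 87.8 q7 1.07
 shift [ 36.2  48.3 197.2] rot [-0.07 -0.04 -4.71] cur yaw 87.8 q7 1.07
```

step_arm(
  increments=[
    [[0.4, 36, 48, 30, 0, 0, -4.7], [0.4, 36, 48, 60, 0, 0, -4.7], [0.4, 36, 48, 90, 0, 0, -4.7], [0.4, 36, 48, 100, 0, 0, -4.7], [0.4, 36, 48, 100, 0, 0, -4.7], [0.4, 36, 48, 100, 0, 0, -4.7]],
  ],
)

```text
t: 28.53
eef_pos: [0.5204, 0.3946, 0.1547]
tool_rot: [0.0, -0.022, 1.0, -0.0]
contact_force: [0.3, 0.5, 1.1]
gripper_width: 0.704
grasp_force: 0.0
```

```bash
python3 - <<'E'
from h import *
goal([.519,.3945,.056],92.5)
E
```

```text
shift [ 1.5  0.  98.7] rot [-0.05  0.06 -0.03] cur yaw 92.5 q7 1.08
```

step_arm(
  increments=[
    [[0.4, 1, 0, 35, 0, 0, 0], [0.4, 1, 0, 65, 0, 0, 0], [0.4, 1, 0, 90, 0, 0, 0], [0.4, 1, 0, 98, 0, 0, 0], [0.4, 1, 0, 98, 0, 0, 0], [-1, 1, 0, 98, 0, 0, 0], [-1, 1, 0, 98, 0, 0, 0], [-1, 1, 0, 98, 0, 0, 0], [-1, 1, 0, 98, 0, 0, 0], [-1, 1, 0, 98, 0, 0, 0]],
  ],
  force=60,
)

```text
t: 29.37
eef_pos: [0.52, 0.3948, 0.0591]
tool_rot: [0.001, -0.022, 1.0, -0.0]
contact_force: [-2.4, -5.7, 8.4]
gripper_width: 0.403
grasp_force: 58.9
```

step_arm(
  increments=[
    [[-1, 8, 0, 0, 0, 0, 0], [-1, 16, 0, 0, 0, 0, 0], [-1, 24, 0, 0, 0, 0, 0], [-1, 30, 0, 0, 0, 0, 0], [-1, 34, 0, 0, 0, 0, 0], [-1, 36, 0, 0, 0, 0, 0], [-1, 37, 0, 0, 0, 0, 0], [-1, 37, 0, 0, 0, 0, 0]],
  ],
)

```text
t: 30.03
eef_pos: [0.4853, 0.3932, 0.0592]
tool_rot: [0.004, -0.022, 1.0, 0.0]
contact_force: [5.9, -4.6, 2.6]
gripper_width: 0.4
grasp_force: 60.0
```

step_arm(
  increments=[
    [[-1, 2, 0, 0, 0, 0, 0], [-1, 4, 0, 0, 0, 0, 0], [-1, 6, 0, 0, 0, 0, 0], [-1, 6, 0, 0, 0, 0, 0]],
  ],
)

```text
t: 30.37
eef_pos: [0.4801, 0.393, 0.0591]
tool_rot: [0.004, -0.022, 1.0, 0.001]
contact_force: [7.1, -5.0, 3.3]
gripper_width: 0.397
grasp_force: 59.9
```

step_arm(
  increments=[
    [[-1, 1, 0, 0, 0, 0, 0], [-1, 3, 0, 0, 0, 0, 0], [-1, 3, 0, 0, 0, 0, 0]],
  ],
)

```text
t: 30.62
eef_pos: [0.48, 0.393, 0.0593]
tool_rot: [0.007, -0.021, 1.0, 0.001]
contact_force: [15.8, -3.1, -4.5]
gripper_width: 0.399
grasp_force: 60.7
```

At the stop: 40 mm of travel, with the force rising. I'll hold here, then release.

step_arm(
  increments=[
    [[-1, 1, 0, 0, 0, 0, 0], [-1, 1, 0, 0, 0, 0, 0], [-1, 1, 0, 0, 0, 0, 0], [-1, 1, 0, 0, 0, 0, 0], [-1, 1, 0, 0, 0, 0, 0], [-1, 1, 0, 0, 0, 0, 0], [-1, 1, 0, 0, 0, 0, 0], [-1, 1, 0, 0, 0, 0, 0], [-1, 1, 0, 0, 0, 0, 0], [-1, 1, 0, 0, 0, 0, 0]],
  ],
)

```text
t: 31.45
eef_pos: [0.48, 0.393, 0.0593]
tool_rot: [0.008, -0.021, 1.0, 0.001]
contact_force: [17.3, -2.8, -7.3]
gripper_width: 0.401
grasp_force: 60.6
```

step_arm(
  increments=[
    [[0.5, 0, 0, 0, 0, 0, 0], [0.5, 0, 0, 0, 0, 0, 0], [0.5, 0, 0, 0, 0, 0, 0], [0.5, 0, 0, 0, 0, 0, 0], [0.5, 0, 0, 0, 0, 0, 0], [0.5, 0, 0, 0, 0, 0, 0], [0.5, 0, 0, -40, 0, 0, 0], [0.5, 0, 0, -80, 0, 0, 0], [0.5, 0, 0, -120, 0, 0, 0], [0.5, 0, 0, -160, 0, 0, 0]],
  ],
)

```text
t: 32.28
eef_pos: [0.4705, 0.3939, 0.2174]
tool_rot: [-0.0, -0.023, 1.0, -0.0]
contact_force: [0.5, 0.4, -0.6]
gripper_width: 0.751
grasp_force: 0.0
```

step_arm(
  increments=[
    [[0.5, -70, -50, -30, 0, 0, 0], [0.5, -70, -50, -30, 0, 0, 0], [0.5, -70, -50, -30, 0, 0, 0], [0.5, -70, -50, -30, 0, 0, 0], [0.5, -70, -50, -30, 0, 0, 0], [0.5, -70, -50, -30, 0, 0, 0]],
  ],
)

```text
t: 32.78
eef_pos: [0.5418, 0.3484, 0.2449]
tool_rot: [-0.001, -0.024, 1.0, -0.0]
contact_force: [-1.1, 0.3, 0.4]
gripper_width: 0.753
grasp_force: 0.0
```

```bash
python3 - <<'E'
from h import *
c=cam('wrist'); s=cam('scene'); save(c,'w9.png'); save(s,'s9.png')
print([x for x in strips(c,.07)],[x for x in strips(s,.07) if x[3]<190])
a=cv2.imread('pics/w9.png'); b=cv2.imread('pics/s9.png'); b=cv2.resize(b[180:340,180:440],(560,345),interpolation=cv2.INTER_CUBIC)
cv2.imwrite('pics/f.png',np.vstack([a[:255],b]))
E
```

```text
[(0.7245, 0.0594, -12.5, 100, 53, array([ 17., 325.])), (0.5848, 0.07, -12.5, 81, 13, array([  4., 218.])), (0.5457, 0.1208, -2.2, 169, 30, array([ 48., 174.]))] [(0.5563, 0.7541, 0.3, 189, 45, array([549., 391.])), (0.7743, 0.0322, -89.6, 100, 56, array([213., 269.])), (0.5465, 0.121, -2.7, 174, 33, array([300., 240.])), (0.5433, 0.0574, -2.9, 174, 34, array([283., 229.])), (0.5385, -0.007, -1.5, 175, 32, array([267., 218.])), (0.4872, -0.1366, -1.3, 109, 54, array([249., 192.]))]
```

View pics/f.png

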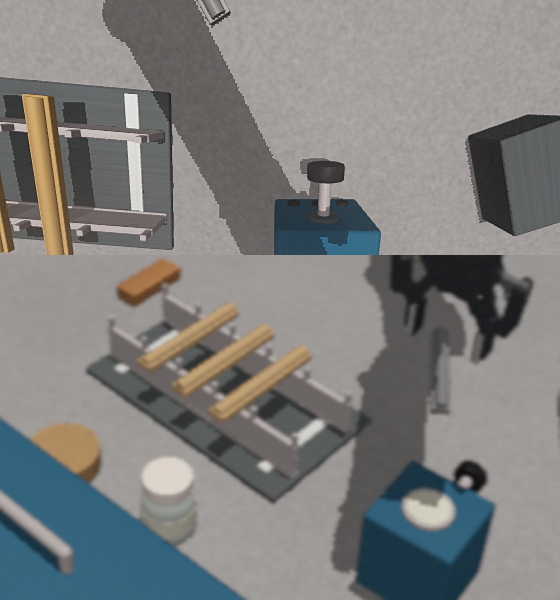

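The knob is back in at (326,172) in the top half, and all three strips are still in place on the rack. One last check that the rail is still out.

```bash
python3 - <<'E'
from h import *
import pickle
c=pickle.load(open('w8.pkl','rb'))
print((onz(c,156,232,.076)-onz(c,163,134,.076)).round(4))
E
```

```text
[ 0.1003 -0.0226  0.    ]
```

```bash
python3 -c "
from station import bot
print(bot.hand_in())"
```

```text
the job is handed in; nothing more can be done
None
```

I handed the job in: rail pulled out to its stop, all three strips lying rounded side up across both rails and clear of each other, start knob pulled to its stop, held about a second and sprung back in, and the offcut left untouched.

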